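# Dock and lock the receiver carriage

## Task

The receiving-flask carriage has to be docked. First lift the amber bottle off the rail and stand it upright in the blue spill tray; then flip the red cam lever up to free the carriage, slide the carriage up to the dock until it pushes the yellow sprung plunger fully in, and flip the lever fully back down so that it stays locked there. Never tip the bottle over, and leave all the other things on the bench standing where they are.

Things in the scene. Friction and masses are not known exactly. Their poses are not given: they have to be found in the camera images.
- rail: Aluminium slide base fixed on the bench, 165 x 500, 12 thick (spans x -100 to +65, y -250 to +250 in its own frame). Origin: underside; +x points away from the robot, +y points along the rail to the dock. A steel brake bar, 20 wide, top at z 47, runs along x -75. The blue dock block is at y 190 to 250, x -60 to 60, top at z 78.
- carriage (a joint): Position in m of the grey flask carriage along the rail's +y (0 to 0.295): its centre lies at rail y = joint - 0.170. At 0.280 it meets the dock plunger; at 0.295 it is at its end stop with the plunger fully in. Free, it slides with about 2 N; with the cam lever down it is clamped.
- carriage_mid (a point): Centre of the carriage's top face, 48 above the bench. The grey carriage is 120 (across the rail) x 110 (along it) and carries a fixed round glass flask, 72 across, with a red cap, its top 170 above the bench.
- cam_lever (a joint): Angle in rad of the red cam lever on the carriage's robot side. 0: down, locked (the lever points to the rail's -x, rising 20 degrees); 1.3: up, free (94 degrees from -x, about upright). It clamps below about 0.4; it stays where it is left and needs about 3 N at the knob.
- lever_knob (a point): Centre of the red barrel-shaped grip (26 across, 28 long along the rail, flat ends) at the end of the cam lever, 90 from its pivot. The stem is 13 thick.
- lever_pivot (a point): Pivot of the cam lever, 62 above the bench, at rail x -75 and at the carriage's centre along y; the pivot axis runs along the rail's y, so the lever swings in the plane across the rail.
- plunger (a joint): How far in m the dock's sprung yellow plunger is pressed: 0 out, 0.015 when the carriage is at its end stop. The spring pushes back with 2 N to 7 N, more than the carriage's own friction, so an unlocked carriage is pushed back.
- plunger_tip (a point): Tip of the yellow round-nosed plunger (24 across) that sticks out of the dock towards the carriage, 36 above the bench.
- amber_bottle: Wide-mouth amber glass bottle with black cap and paper label, 56 across up to 70 high, 100 tall to the top of its cap (50 across), about 0.25 kg, standing upright on the rail base between carriage and dock. Origin: centre of its underside, z up.
- spill_tray: Blue plastic tray fixed on the bench, 120 (its x) x 170 (its y) x 22 tall, walls 4, inner floor 5 above the bench. Origin: underside centre. It lies to the left or the right of the robot's front, the white stirrer on the other side.
- stirrer: White low magnetic stirrer, 130 x 130 x 50, fixed on the bench. Origin: underside centre. Not to be used.
- jar: Bystander: small glass jar with a white cap, 42 across, 60 tall, standing in one half of the spill tray. Origin: underside centre.
- beaker: Bystander: white ceramic mug used as a beaker, 70 across, 90 tall, with a side handle, on the bench on the robot's side of the rail. Origin: underside centre.
- wash_bottle: Bystander: white plastic bottle with red cap, 60 across, 170 tall, behind the rail. Origin: underside centre.
- spray_can: Bystander: can with green label, 64 across, 160 tall, behind the rail. Origin: underside centre.
- spare_flask: Bystander: round flask (76 across) standing in a cork ring (90 across), red cap, 139 tall, behind the rail. Origin: underside centre.
- wrench: Bystander: steel wrench, 140 long, lying flat on the bench on the robot's side of the rail. Origin: underside centre (of its shaft).

How it is judged:
By the outcome, as a careful person would: the job done as asked, in the order asked, and still so for the second after the job is handed in, with the robot touching nothing.
It also fails if it takes over 67 s, if anything falls off the work surface, if the arm or the gripper's body presses on something with over 40 N, if the wrist force passes 120 N, or if a joint passes its speed limit or range.

## Robot

A 6-joint arm with a two-finger parallel gripper is mounted at the origin on the work surface. World frame = base frame: x ahead of the robot, y to its left, z up, the work surface at z = 0. Lengths are in m, angles in rad, forces in N, time in s.
With the tool pointing down it reaches from about 0.35 to 1 m from the base axis. Payload 7.1 kg.
Tool frame: the origin (TCP) lies between the finger pads; the fingertips stand robot.tips_ahead ahead of it and the grasp point (between the pads) lies 3 mm ahead of it (robot.tips_ahead is the distance from the TCP to the fingertips, in m); y points along the fingers, z is the direction in which the jaws open and shut, and the axes are right-handed (so a half turn about y gives the same grasp; the last joint's range is limited). The gripper opens to 85 mm and grips with 20 to 120 N. Pads are 22 mm wide; open, the fingers measure 114 mm over their backs; the gripper's body (76 mm by 85 mm) begins 54 mm behind the grasp point. The pads swing forward as they close: fully open they stand 13 mm farther back than shut.
Start: joints at [-1.168, 0.423, 1.63, -0, 1.089, -0.019], TCP at [0.256, -0.57, 0.253] pointing down, gripper open.
Joint ranges: [-3, 3], [-0.9, 2.11], [0.09, 2.58], [-1.31, 4.45], [0.11, 2.69], [-2.54, 2.54]. Speed limits (rad/s): [2.39, 2.39, 3.01, 3.14, 3.14, 3.14].

## Interface

Orientations are given as a unit quaternion [x, y, z, w].
In Python, from plant import robot, read_camera gives the robot as it stands. The module is installed in compiled form; this text tells all that it offers.
- The arm moves only by the tool step_arm, never from a script. Its argument "steps" is a list of rows, each an object of numbers: "grip": the closure, from -1 (fully open) to 1 (shut), so that 0 is half open; "tx", "ty", "tz": the shift along the tool's x, y, z in mm; "twist": the turn about the tool's y in rad. A call has 1 to 12 rows; each row is the pose to reach, as a shift and turn from the pose commanded when the call began, along the tool's axes at that moment; what a row does not reach only later rows make up. A row lasts 1/12 s, in which the tool goes at most 41.7 mm and 7.16 degrees, less where a joint would pass 70% of its speed; a pose out of reach is approached as far as the arm can. A call with a gripper value outside its range is refused whole. The fingers move at their own pace and stop on an object; "newtons" is the grip in N (left out, the last holds). Time passes only in rows, so rows that repeat a pose let the fingers close. It gives the time, the measured TCP pose, the force and the opening at its end, in the units of the state.
- robot.read_state(): the state, without advancing time (a new reading comes with each control period).
- read_camera(name): name is "scene" or "top" or "wrist"; returns a dict with "frame" (384x512x3 uint8, blue, green, red), "vfov" (degrees; the focal length in pixels is half the picture's height over the tangent of half this angle, whatever the lens; pixels are square), "cx", "cy" (the principal point, pixels), "view" (4x4, takes a point from world to camera coordinates). Camera axes: x right, y up, looking along -z (the intrinsics and any distortion apply to the point x, -y, -z); pixel columns grow to the right and rows downward; lengths in m; the calibration is good to about 2 mm. A picture is of the moment at which its call begins. There is no depth.
- robot.close_job(): hands the job in, once; it reports no verdict.
The state is a dict: "t": time; "q": joint angles; "dq": joint speeds; "effort": joint torques, N m; "eef_pos": TCP position; "eef_rot": TCP orientation; "wrist_force": force on the tool from outside, world axes, zero at the start; "torque": the same for the moment, N m; "opening": finger opening in m.
Only numpy, scipy, OpenCV 4.12 (cv2) and the standard library are available. Lean on these libraries where they do the work, as an engineer would, in place of code of your own. Each camera call takes 0.05 s, during which the arm holds its last target. There are 200 camera calls.

## Working session

There is one attempt and no reset: what is moved stays moved. The work goes in short steps, Python scripts to look and compute and a tool call to move; the robot and the scene stay as the last step left them, time stands still between calls to the robot, and variables do not carry over. Pictures are saved under pics/ and viewed, about 8 in all and at most 12, crops included, and the job is handed in when it is done.

Besides the shell and the picture viewer there is one more tool, called after "Request:" as name(argument=value, ...), one argument or row to a line, values as JSON. step_arm: Moves the arm, as the interface text tells. Its arguments: {"type":"object","properties":{"steps":{"type":"array"},"newtons":{"type":"number"}},"required":["steps"]}

```bash
mkdir -p pics; cat > h.py <<'E'
import numpy as np, cv2
from plant import robot, read_camera
from scipy.spatial.transform import Rotation as R
def K(c):
    f=c["frame"].shape[0]/2/np.tan(np.radians(c["vfov"])/2); return f
def ray(c,u,v):
    f=K(c); V=np.array(c["view"]); d=np.array([(u-c["cx"])/f,-(v-c["cy"])/f,-1.])
    Rt=V[:3,:3].T; return -Rt@V[:3,3], Rt@d
def at_z(c,u,v,z):
    o,d=ray(c,u,v); return o+d*(z-o[2])/d[2]
def proj(c,p):
    V=np.array(c["view"]); q=V[:3,:3]@np.array(p)+V[:3,3]; f=K(c)
    return np.array([c["cx"]+f*q[0]/-q[2], c["cy"]-f*q[1]/-q[2]])
def save(c,n,s=1.5):
    cv2.imwrite("pics/"+n,cv2.resize(c["frame"],None,fx=s,fy=s))
def tool(dw):  # world mm -> tool mm
    return R.from_quat(robot.read_state()["eef_rot"]).inv().apply(dw)
E
python3 - <<'E'
from h import *
import pickle
d={}
for n in("scene","top"):
    c=read_camera(n); save(c,n+"0.png"); d[n]=c
    print(n,{k:(c[k]) for k in c if k!="frame"})
pickle.dump(d,open("c0.pkl","wb"))
print(robot.read_state(),robot.tips_ahead)
E
```

```text
scene {'vfov': 42.48334179205432, 'cx': 258.84655978212453, 'cy': 193.00509232450437, 'view': array([[ 0.02648529,  0.99961624, -0.00811834, -0.03549731],
       [-0.8493547 ,  0.02678521,  0.52714244,  0.44215235],
       [ 0.52715759, -0.00706617,  0.84973816, -1.60559544],
       [ 0.        ,  0.        ,  0.        ,  1.        ]])}
top {'vfov': 46.89517016350857, 'cx': 266.7393766704153, 'cy': 184.9893435280082, 'view': array([[-0.02223495, -0.99956851, -0.01919382,  0.04974402],
       [ 0.99881672, -0.02304062,  0.04282859, -0.55579715],
       [-0.04325235, -0.01821881,  0.99889805, -1.24462391],
       [ 0.        ,  0.        ,  0.        ,  1.        ]])}
{'t': 0.1, 'q': array([-1.16800467e+00,  4.23789895e-01,  1.63065510e+00, -2.69215248e-05,
        1.08862596e+00, -1.89897253e-02]), 'dq': array([-0.00127029, -0.00105779, -0.00153254,  0.00142675,  0.00227585,
       -0.00085589]), 'effort': array([ 1.26306746e-03, -5.58428478e+01, -2.82444638e+01,  1.95804409e-05,
        3.08790994e-03,  7.67261071e-06]), 'eef_pos': array([ 0.25569495, -0.56975814,  0.25259119]), 'eef_rot': array([-0.14813157,  0.69195107, -0.69092815,  0.14791565]), 'wrist_force': array([-0.59981027,  0.70784663,  1.07967296]), 'torque': array([-0.00128833,  0.00531073, -0.01581422]), 'opening': 0.08571216912561418} 0.022
```

View pics/top0.png

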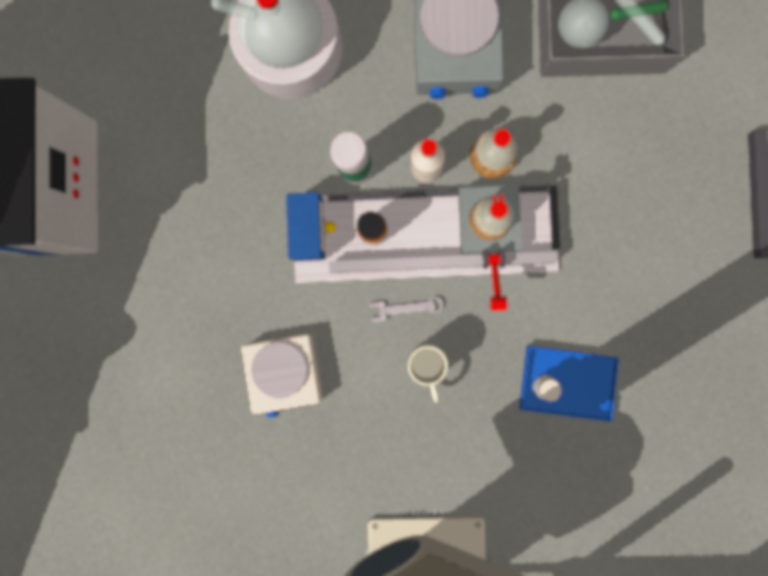

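View pics/scene0.png

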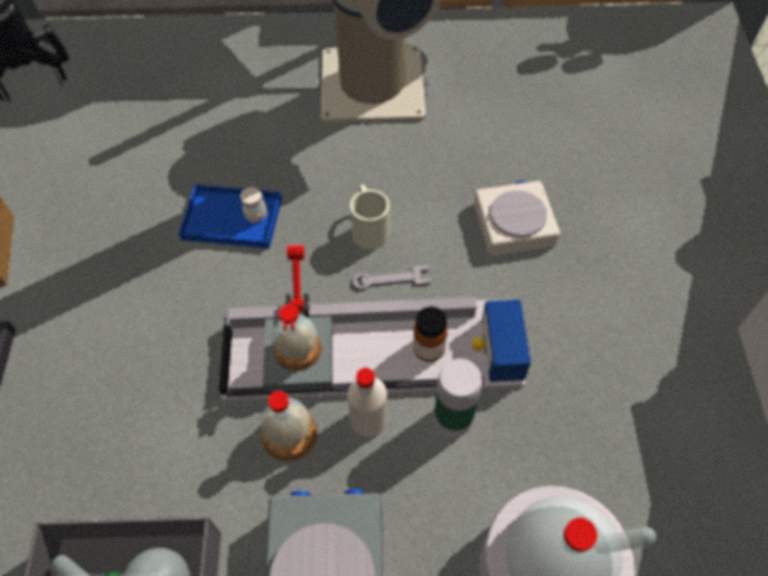

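```bash
python3 - <<'E'
from h import *
import pickle
d=pickle.load(open("c0.pkl","rb")); c=d["top"]; s=d["scene"]
T=dict(cap=(372,226,.1),knob=(498,303,.093),lbase=(494,259,.062),tA=(528,346,.022),tB=(618,358,.022),tC=(612,420,.022),tD=(521,410,.022),jar=(547,387,.06),mug=(428,365,.09),railA=(295,283,.012),railB=(559,271,.012),dockA=(288,194,.078),dockB=(320,194,.078),dockC=(320,258,.078),dockD=(288,258,.078),plung=(331,227,.036),carA=(460,187,.048),carB=(519,186,.048),flask=(499,209,.165),wrA=(374,311,.005),wrB=(440,303,.005),can=(349,145,.16),wash=(429,147,.165))
S=dict(cap=(431,316,.1),knob=(296,252,.093),tA=(193,187,.022),tB=(281,190,.022),tC=(271,246,.022),tD=(181,238,.022),jar=(251,190,.06),mug=(370,203,.09),dockA=(485,302,.078),dockB=(521,300,.078),plung=(477,344,.036),flask=(289,315,.165),railA=(526,383,.012),railB=(222,396,.012),can=(461,372,.16),wash=(366,377,.165))
for n,(u,v,z) in T.items(): 
    print(n,at_z(c,u/1.5,v/1.5,z).round(3), at_z(s,S[n][0]/1.5,S[n][1]/1.5,z).round(3) if n in S else "")
st=robot.read_state(); print(R.from_quat(st["eef_rot"]).as_matrix().round(3))
E
```

```text
cap [0.645 0.083 0.1  ] [0.635 0.088 0.1  ]
knob [ 0.504 -0.136  0.093] [ 0.499 -0.134  0.093]
lbase [ 0.584 -0.135  0.062] 
tA [ 0.423 -0.198  0.022] [ 0.29  -0.349  0.022]
tB [ 0.397 -0.364  0.022] [ 0.303 -0.179  0.022]
tC [ 0.283 -0.349  0.022] [ 0.434 -0.191  0.022]
tD [ 0.305 -0.182  0.022] [ 0.411 -0.358  0.022]
jar [ 0.351 -0.224  0.06 ] [ 0.333 -0.228  0.06 ]
mug [ 0.398 -0.01   0.09 ] [ 0.395 -0.007  0.09 ]
railA [0.551 0.237 0.012] [0.717 0.243 0.012]
railB [ 0.562 -0.263  0.012] [ 0.725 -0.256  0.012]
dockA [0.71  0.235 0.078] [0.599 0.18  0.078]
dockB [0.708 0.177 0.078] [0.597 0.24  0.078]
dockC [0.592 0.179 0.078] 
dockD [0.594 0.237 0.078] 
plung [0.653 0.164 0.036] [0.655 0.166 0.036]
carA [ 0.72  -0.078  0.048] 
carB [ 0.719 -0.186  0.048] 
flask [ 0.661 -0.133  0.165] [ 0.664 -0.13   0.165]
wrA [0.494 0.088 0.005] 
wrB [ 0.507 -0.037  0.005] 
can [0.776 0.116 0.16 ] [0.764 0.121 0.16 ]
wash [ 0.768 -0.019  0.165] [ 0.77  -0.015  0.165]
[[-0.912 -0.001  0.409]
 [-0.409  0.001 -0.912]
 [-0.    -1.    -0.001]]
```

Request:
step_arm(
  steps=[
    {"tx":-620,"tz":-440,"twist":0.403,"grip":-1},
    {"tx":-620,"tz":-440,"twist":0.403},
    {"tx":-620,"tz":-440,"twist":0.403},
    {"tx":-620,"tz":-440,"twist":0.403},
    {"tx":-620,"tz":-440,"twist":0.403},
    {"tx":-620,"tz":-440,"twist":0.403},
    {"tx":-620,"tz":-440,"twist":0.403},
    {"tx":-620,"tz":-440,"twist":0.403},
    {"tx":-620,"tz":-440,"twist":0.403},
    {"tx":-620,"tz":-440,"twist":0.403},
    {"tx":-620,"tz":-440,"twist":0.403},
    {"tx":-620,"tz":-440,"twist":0.403},
  ],
)

```text
schema error: expected keys grip, tx, ty, tz, twist
```

Request:
step_arm(
  steps=[
    {"tx":-620,"ty":0,"tz":-440,"twist":0.403,"grip":-1},
    {"tx":-620,"ty":0,"tz":-440,"twist":0.403,"grip":-1},
    {"tx":-620,"ty":0,"tz":-440,"twist":0.403,"grip":-1},
    {"tx":-620,"ty":0,"tz":-440,"twist":0.403,"grip":-1},
    {"tx":-620,"ty":0,"tz":-440,"twist":0.403,"grip":-1},
    {"tx":-620,"ty":0,"tz":-440,"twist":0.403,"grip":-1},
    {"tx":-620,"ty":0,"tz":-440,"twist":0.403,"grip":-1},
    {"tx":-620,"ty":0,"tz":-440,"twist":0.403,"grip":-1},
    {"tx":-620,"ty":0,"tz":-440,"twist":0.403,"grip":-1},
    {"tx":-620,"ty":0,"tz":-440,"twist":0.403,"grip":-1},
    {"tx":-620,"ty":0,"tz":-440,"twist":0.403,"grip":-1},
    {"tx":-620,"ty":0,"tz":-440,"twist":0.403,"grip":-1},
  ],
)

```text
t: 1.1
eef_pos: [0.5091, -0.1387, 0.2532]
eef_rot: [-0.007, 0.707, -0.707, 0.007]
wrist_force: [0.2, -1.1, -0.5]
opening: 0.0857
```

```bash
python3 - <<'E'
from h import *
st=robot.read_state(); p=st["eef_pos"]; print(st["t"],p,st["q"].round(3)); print(R.from_quat(st["eef_rot"]).as_matrix().round(3))
print(tool((np.array([.642,.085,.25])-p)*1000).round(1))
E
```

```text
1.1 [ 0.50905475 -0.13873854  0.25322004] [-0.289  0.281  1.844 -0.     1.017  1.263]
[[-1.    -0.     0.019]
 [-0.019  0.    -1.   ]
 [ 0.    -1.    -0.   ]]
[-137.1    3.2 -221.2]
```

```bash
python3 - <<'E'
from h import *
import pickle
c=read_camera("wrist"); save(c,"w1.png"); pickle.dump(c,open("w1.pkl","wb")); print(np.array(c["view"]).round(3),c["vfov"])
E
```

```text
[[ 0.018 -1.    -0.    -0.147]
 [ 0.954  0.018 -0.301 -0.445]
 [ 0.301  0.005  0.954 -0.532]
 [ 0.     0.     0.     1.   ]] 62.078686146356446
```

View pics/w1.png

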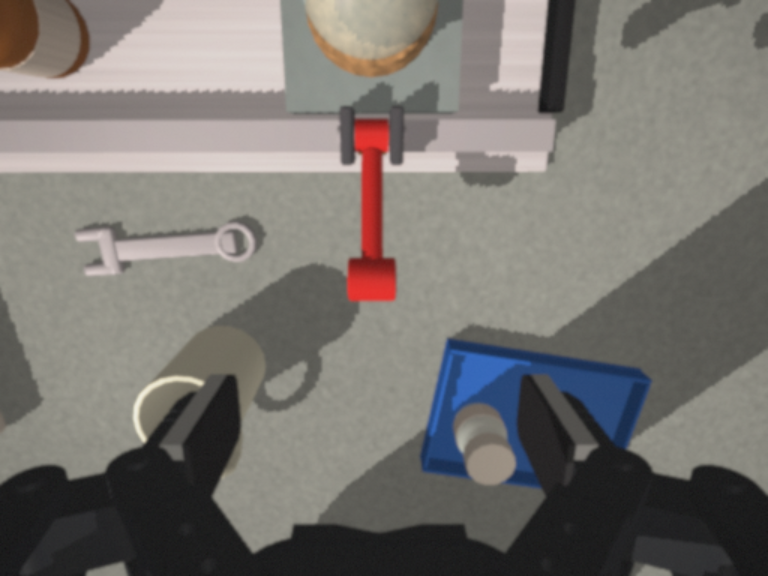

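Request:
step_arm(
  steps=[
    {"tx":-137,"ty":0,"tz":-221,"twist":0,"grip":-1},
    {"tx":-137,"ty":0,"tz":-221,"twist":0,"grip":-1},
    {"tx":-137,"ty":0,"tz":-221,"twist":0,"grip":-1},
    {"tx":-137,"ty":0,"tz":-221,"twist":0,"grip":-1},
    {"tx":-137,"ty":0,"tz":-221,"twist":0,"grip":-1},
    {"tx":-137,"ty":0,"tz":-221,"twist":0,"grip":-1},
    {"tx":-137,"ty":0,"tz":-221,"twist":0,"grip":-1},
    {"tx":-137,"ty":0,"tz":-221,"twist":0,"grip":-1},
    {"tx":-137,"ty":0,"tz":-221,"twist":0,"grip":-1},
    {"tx":-137,"ty":0,"tz":-221,"twist":0,"grip":-1},
  ],
)

```text
t: 1.98
eef_pos: [0.6405, 0.0816, 0.2528]
eef_rot: [0.007, -0.707, 0.707, -0.006]
wrist_force: [-0.8, -1.2, -0.3]
opening: 0.0854
```

```bash
python3 - <<'E'
from h import *
import pickle
c=read_camera("wrist"); save(c,"w2.png"); pickle.dump(c,open("w2.pkl","wb")); print(robot.read_state()["eef_pos"])
E
```

```text
[0.64054986 0.08138534 0.25307592]
```

View pics/w2.png

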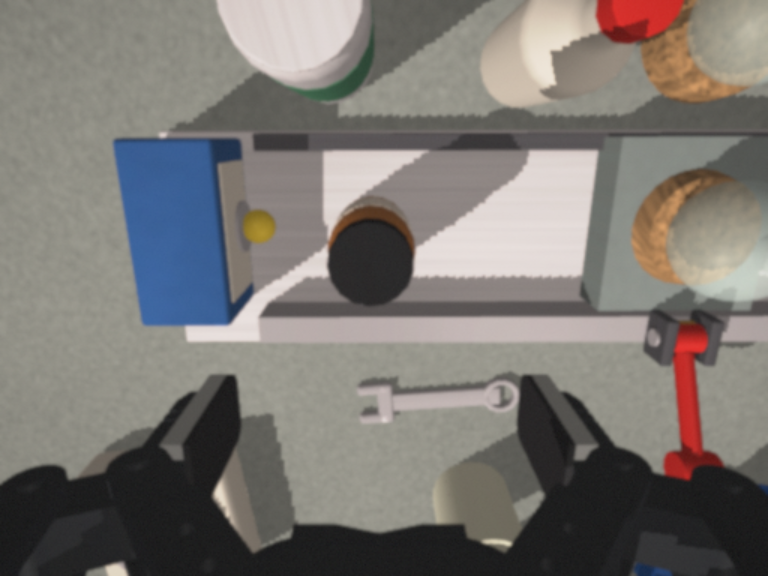

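```bash
python3 - <<'E'
from h import *
import pickle
a=pickle.load(open("w1.pkl","rb")); b=pickle.load(open("w2.pkl","rb"))
g=lambda c,u,v,z:at_z(c,u/1.5,v/1.5,z).round(4)
print("cap",g(b,371,262,.112),"L/R",g(b,328,262,.112),g(b,414,262,.112))
print("knob",g(a,372,280,.096),"pivot",g(a,371,136,.068),"jar",g(a,490,462,.065))
for u,v in((447,340),(650,378),(423,470)): print("tray",g(a,u,v,.022))
print("plunger",g(b,262,226,.036),"carriage edge L/R",g(a,284,108,.048),g(a,463,108,.048))
print("dock edge",g(b,240,143,.078),g(b,215,325-2,.078),g(b,143,325,.078))
print("knob w2",g(b,692,467,.093))
p=robot.read_state()["eef_pos"]; print(p)
E
```

```text
cap [0.6507 0.0866 0.112 ] L/R [0.6503 0.1108 0.112 ] [0.6512 0.0624 0.112 ]
knob [ 0.504  -0.1343  0.096 ] pivot [ 0.5871 -0.1321  0.068 ] jar [ 0.3515 -0.2262  0.065 ]
tray [ 0.4332 -0.1942  0.022 ]
tray [ 0.4025 -0.3625  0.022 ]
tray [ 0.3093 -0.1808  0.022 ]
plunger [0.6561 0.1652 0.036 ] carriage edge L/R [ 0.6032 -0.076   0.048 ] [ 0.6053 -0.1902  0.048 ]
dock edge [0.713  0.1653 0.078 ] [0.5985 0.1898 0.078 ] [0.5962 0.2376 0.078 ]
knob w2 [ 0.5025 -0.1388  0.093 ]
[0.64054986 0.08138534 0.25307592]
```

Request:
step_arm(
  steps=[
    {"tx":-8,"ty":30,"tz":-5,"twist":0,"grip":-1},
    {"tx":-8,"ty":60,"tz":-5,"twist":0,"grip":-1},
    {"tx":-8,"ty":90,"tz":-5,"twist":0,"grip":-1},
    {"tx":-8,"ty":120,"tz":-5,"twist":0,"grip":-1},
    {"tx":-8,"ty":145,"tz":-5,"twist":0,"grip":-1},
    {"tx":-8,"ty":165,"tz":-5,"twist":0,"grip":-1},
    {"tx":-8,"ty":180,"tz":-5,"twist":0,"grip":-1},
    {"tx":-8,"ty":180,"tz":-5,"twist":0,"grip":-1},
  ],
)

```text
t: 2.7
eef_pos: [0.6469, 0.0864, 0.0703]
eef_rot: [0.008, -0.707, 0.707, -0.004]
wrist_force: [0.5, 0.2, 0.4]
opening: 0.0855
```

Request:
step_arm(
  newtons=30,
  steps=[
    {"tx":0,"ty":0,"tz":0,"twist":0,"grip":0.6},
    {"tx":0,"ty":0,"tz":0,"twist":0,"grip":0.6},
    {"tx":0,"ty":0,"tz":0,"twist":0,"grip":0.6},
    {"tx":0,"ty":0,"tz":0,"twist":0,"grip":0.6},
    {"tx":0,"ty":0,"tz":0,"twist":0,"grip":0.6},
    {"tx":0,"ty":0,"tz":0,"twist":0,"grip":0.6},
    {"tx":0,"ty":0,"tz":0,"twist":0,"grip":0.6},
    {"tx":0,"ty":0,"tz":0,"twist":0,"grip":0.6},
  ],
)

```text
t: 3.37
eef_pos: [0.6506, 0.0878, 0.0754]
eef_rot: [0.006, -0.707, 0.707, -0.008]
wrist_force: [-0.9, -2.6, 7.3]
opening: 0.0551
```

Request:
step_arm(
  steps=[
    {"tx":0,"ty":-10,"tz":0,"twist":0,"grip":0.6},
    {"tx":0,"ty":-30,"tz":0,"twist":0,"grip":0.6},
    {"tx":0,"ty":-55,"tz":0,"twist":0,"grip":0.6},
    {"tx":0,"ty":-80,"tz":0,"twist":0,"grip":0.6},
    {"tx":0,"ty":-105,"tz":0,"twist":0,"grip":0.6},
    {"tx":0,"ty":-130,"tz":0,"twist":0,"grip":0.6},
    {"tx":0,"ty":-145,"tz":0,"twist":0,"grip":0.6},
    {"tx":0,"ty":-150,"tz":0,"twist":0,"grip":0.6},
  ],
)

```text
t: 4.03
eef_pos: [0.6506, 0.0883, 0.2274]
eef_rot: [-0.005, 0.707, -0.707, 0.009]
wrist_force: [0.9, 0.1, -2.3]
opening: 0.0549
```

```bash
python3 - <<'E'
from h import *
st=robot.read_state(); p=st["eef_pos"]; print(p,st["opening"],st["wrist_force"])
print(tool((np.array([.3505,-.314,p[2]])-p)*1000).round(1))
E
```

```text
[0.65059928 0.08832729 0.22737526] 0.054859137110394564 [ 0.93969134  0.07542726 -2.28195982]
[307.7  -2.  396.6]
```

Lifted (about −2.3 N, the bottle's weight). Now carry it over the tray.

Request:
step_arm(
  steps=[
    {"tx":23,"ty":0,"tz":30,"twist":-0.12,"grip":0.6},
    {"tx":46,"ty":0,"tz":60,"twist":-0.24,"grip":0.6},
    {"tx":70,"ty":0,"tz":90,"twist":-0.36,"grip":0.6},
    {"tx":93,"ty":0,"tz":120,"twist":-0.48,"grip":0.6},
    {"tx":116,"ty":0,"tz":150,"twist":-0.6,"grip":0.6},
    {"tx":140,"ty":0,"tz":180,"twist":-0.72,"grip":0.6},
    {"tx":163,"ty":0,"tz":210,"twist":-0.84,"grip":0.6},
    {"tx":186,"ty":0,"tz":240,"twist":-0.96,"grip":0.6},
    {"tx":210,"ty":0,"tz":270,"twist":-1.08,"grip":0.6},
    {"tx":233,"ty":0,"tz":300,"twist":-1.2,"grip":0.6},
    {"tx":256,"ty":0,"tz":330,"twist":-1.3,"grip":0.6},
    {"tx":275,"ty":0,"tz":355,"twist":-1.42,"grip":0.6},
  ],
)

```text
t: 5.03
eef_pos: [0.3822, -0.2692, 0.2231]
eef_rot: [-0.459, 0.538, -0.538, 0.459]
wrist_force: [0.5, -0.7, -2.1]
opening: 0.0548
```

```bash
python3 - <<'E'
from h import *
c=read_camera("top"); save(c,"top1.png")
st=robot.read_state(); p=st["eef_pos"]; print(p,st["opening"],st["wrist_force"]);print(R.from_quat(st["eef_rot"]).as_matrix().round(3))
print(tool((np.array([.3505,-.314,p[2]])-p)*1000).round(1))
E
```

```text
[ 0.37961568 -0.27279336  0.22304458] 0.05482051646462315 [-1.91202333 -2.38672155 -2.49095945]
[[-0.147 -0.002  0.989]
 [-0.989 -0.001 -0.147]
 [ 0.002 -1.    -0.002]]
[ 45.    0.1 -22.8]
```

Request:
step_arm(
  steps=[
    {"tx":20,"ty":0,"tz":-11,"twist":0,"grip":0.6},
    {"tx":36,"ty":0,"tz":-20,"twist":0,"grip":0.6},
    {"tx":44,"ty":0,"tz":-24,"twist":0,"grip":0.6},
    {"tx":44,"ty":25,"tz":-24,"twist":0,"grip":0.6},
    {"tx":44,"ty":50,"tz":-24,"twist":0,"grip":0.6},
    {"tx":44,"ty":75,"tz":-24,"twist":0,"grip":0.6},
    {"tx":44,"ty":100,"tz":-24,"twist":0,"grip":0.6},
    {"tx":44,"ty":115,"tz":-24,"twist":0,"grip":0.6},
    {"tx":44,"ty":125,"tz":-24,"twist":0,"grip":0.6},
    {"tx":44,"ty":125,"tz":-24,"twist":0,"grip":0.6},
    {"tx":44,"ty":125,"tz":-24,"twist":0,"grip":0.6},
  ],
)

```text
t: 6.0
eef_pos: [0.3533, -0.3077, 0.0982]
eef_rot: [-0.458, 0.539, -0.539, 0.458]
wrist_force: [-0.5, -0.1, -2.3]
opening: 0.0546
```

```bash
python3 - <<'E'
from h import *
w=read_camera("wrist"); c=read_camera("top"); s=read_camera("scene")
im=np.hstack([w["frame"][120:,:],cv2.resize(s["frame"][90:190,90:260],(449,264))])
cv2.imwrite("pics/p3.png",cv2.resize(im,None,fx=.83,fy=.83,interpolation=cv2.INTER_AREA))
st=robot.read_state(); p=st["eef_pos"]; print(p,st["opening"],st["wrist_force"])
E
```

```text
[ 0.35389576 -0.30845491  0.09937314] 0.05510592640418079 [-0.11074246 -1.18973838 -2.37637066]
```

View pics/p3.png

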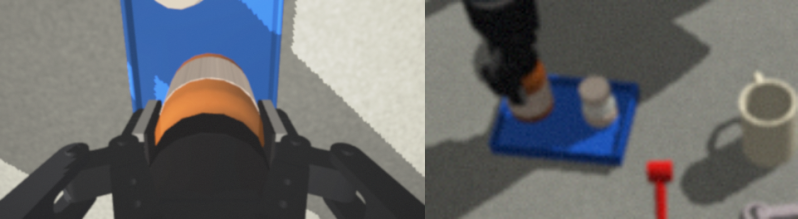

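Request:
step_arm(
  steps=[
    {"tx":6,"ty":0,"tz":-2,"twist":0,"grip":0.6},
    {"tx":6,"ty":8,"tz":-2,"twist":0,"grip":0.6},
    {"tx":6,"ty":16,"tz":-2,"twist":0,"grip":0.6},
    {"tx":6,"ty":22,"tz":-2,"twist":0,"grip":0.6},
    {"tx":6,"ty":27,"tz":-2,"twist":0,"grip":0.6},
    {"tx":6,"ty":29,"tz":-2,"twist":0,"grip":0.6},
    {"tx":6,"ty":29,"tz":-2,"twist":0,"grip":0.6},
    {"tx":6,"ty":29,"tz":-2,"twist":0,"grip":0.6},
  ],
)

```text
t: 6.82
eef_pos: [0.3501, -0.3134, 0.069]
eef_rot: [-0.458, 0.539, -0.539, 0.458]
wrist_force: [-0.8, -0.7, -2.0]
opening: 0.0547
```

Request:
step_arm(
  steps=[
    {"tx":0,"ty":1,"tz":0,"twist":0,"grip":0.6},
    {"tx":0,"ty":1.5,"tz":0,"twist":0,"grip":0.6},
    {"tx":0,"ty":1.5,"tz":0,"twist":0,"grip":0.6},
    {"tx":0,"ty":1.5,"tz":0,"twist":0,"grip":0.6},
  ],
)

```text
t: 7.15
eef_pos: [0.3503, -0.3136, 0.068]
eef_rot: [0.458, -0.539, 0.539, -0.458]
wrist_force: [-0.6, -0.3, -1.4]
opening: 0.055
```

Request:
step_arm(
  steps=[
    {"tx":0,"ty":1,"tz":0,"twist":0,"grip":0.6},
    {"tx":0,"ty":2,"tz":0,"twist":0,"grip":0.6},
    {"tx":0,"ty":2,"tz":0,"twist":0,"grip":0.6},
    {"tx":0,"ty":2,"tz":0,"twist":0,"grip":0.6},
  ],
)

```text
t: 7.48
eef_pos: [0.3505, -0.3139, 0.0672]
eef_rot: [0.458, -0.539, 0.539, -0.458]
wrist_force: [-2.7, 1.8, 17.5]
opening: 0.055
```

Request:
step_arm(
  steps=[
    {"tx":0,"ty":-1,"tz":0,"twist":0,"grip":0.6},
    {"tx":0,"ty":-1.5,"tz":0,"twist":0,"grip":-0.5},
    {"tx":0,"ty":-1.5,"tz":0,"twist":0,"grip":-1},
    {"tx":0,"ty":-1.5,"tz":0,"twist":0,"grip":-1},
    {"tx":0,"ty":-1.5,"tz":0,"twist":0,"grip":-1},
    {"tx":0,"ty":-1.5,"tz":0,"twist":0,"grip":-1},
    {"tx":0,"ty":-15,"tz":0,"twist":0,"grip":-1},
    {"tx":0,"ty":-40,"tz":0,"twist":0,"grip":-1},
    {"tx":0,"ty":-80,"tz":0,"twist":0,"grip":-1},
    {"tx":0,"ty":-120,"tz":0,"twist":0,"grip":-1},
    {"tx":0,"ty":-140,"tz":0,"twist":0,"grip":-1},
  ],
)

```text
t: 8.4
eef_pos: [0.3513, -0.3145, 0.2096]
eef_rot: [0.457, -0.538, 0.541, -0.458]
wrist_force: [0.8, -0.9, -0.4]
opening: 0.0856
```

```bash
python3 - <<'E'
from h import *
w=read_camera("wrist"); s=read_camera("scene")
im=np.hstack([w["frame"][120:,:],cv2.resize(s["frame"][90:190,90:260],(449,264))])
cv2.imwrite("pics/p4.png",cv2.resize(im,None,fx=.83,fy=.83,interpolation=cv2.INTER_AREA))
st=robot.read_state(); p=st["eef_pos"]; print(p,st["opening"],st["wrist_force"]);print(R.from_quat(st["eef_rot"]).as_matrix().round(3))
print(tool((np.array([.501,-.135,p[2]])-p)*1000).round(1))
E
```

```text
[ 0.35202715 -0.31521528  0.20954221] 0.08512058249413552 [-0.05624135 -0.31339755  0.03188701]
[[-0.163  0.006  0.987]
 [-0.987 -0.005 -0.163]
 [ 0.004 -1.     0.006]]
[-2.020e+02 -1.000e-01  1.177e+02]
```

View pics/p4.png

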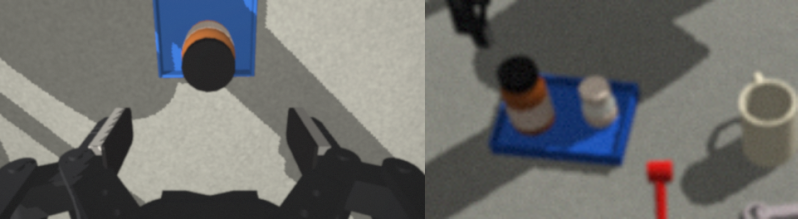

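Request:
step_arm(
  steps=[
    {"tx":-20,"ty":0,"tz":12,"twist":0.12,"grip":-1},
    {"tx":-40,"ty":0,"tz":24,"twist":0.24,"grip":-1},
    {"tx":-60,"ty":0,"tz":36,"twist":0.36,"grip":-1},
    {"tx":-80,"ty":0,"tz":48,"twist":0.48,"grip":-1},
    {"tx":-100,"ty":0,"tz":60,"twist":0.6,"grip":-1},
    {"tx":-120,"ty":0,"tz":72,"twist":0.72,"grip":-1},
    {"tx":-140,"ty":0,"tz":84,"twist":0.84,"grip":-1},
    {"tx":-160,"ty":0,"tz":96,"twist":0.96,"grip":-1},
    {"tx":-180,"ty":0,"tz":108,"twist":1.08,"grip":-1},
    {"tx":-202,"ty":0,"tz":118,"twist":1.2,"grip":-1},
    {"tx":-202,"ty":0,"tz":118,"twist":1.32,"grip":-1},
    {"tx":-202,"ty":0,"tz":118,"twist":1.42,"grip":-1},
  ],
)

```text
t: 9.5
eef_pos: [0.4996, -0.132, 0.2043]
eef_rot: [0.005, 0.707, -0.707, -0.006]
wrist_force: [-0.8, -1.1, -0.1]
opening: 0.0852
```

```bash
python3 - <<'E'
from h import *
import pickle
w=read_camera("wrist"); save(w,"p5.png"); pickle.dump(w,open("w5.pkl","wb"))
st=robot.read_state(); p=st["eef_pos"]; print(p,st["opening"],st["wrist_force"]);print(R.from_quat(st["eef_rot"]).as_matrix().round(3))
print(proj(w,[.502,-.1355,.096])*1.5,proj(w,[.502,-.1215,.096])*1.5,proj(w,[.502,-.1495,.096])*1.5,proj(w,[.502,-.1355,.106])*1.5)
E
```

```text
[ 0.49916429 -0.13246921  0.20432599] 0.08549696653358622 [ 0.10474139  0.22387174 -0.33617948]
[[-1.    -0.002 -0.022]
 [ 0.022  0.001 -1.   ]
 [ 0.002 -1.    -0.001]]
[386.70402328 293.12375987] [358.89111359 293.55825136] [414.53594906 292.68897132] [387.03520112 299.5908774 ]
```

View pics/p5.png

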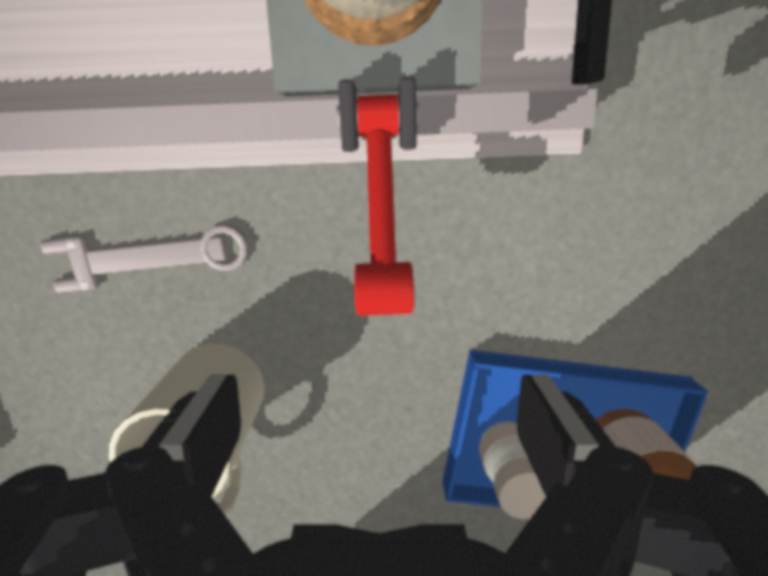

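Request:
step_arm(
  steps=[
    {"tx":-4.5,"ty":20,"tz":1.5,"twist":-0.04,"grip":-1},
    {"tx":-4.5,"ty":45,"tz":1.5,"twist":-0.04,"grip":-1},
    {"tx":-4.5,"ty":70,"tz":1.5,"twist":-0.04,"grip":-1},
    {"tx":-4.5,"ty":90,"tz":1.5,"twist":-0.04,"grip":-1},
    {"tx":-4.5,"ty":104,"tz":1.5,"twist":-0.04,"grip":-1},
    {"tx":-4.5,"ty":108,"tz":1.5,"twist":-0.04,"grip":-1},
    {"tx":-4.5,"ty":108,"tz":1.5,"twist":-0.04,"grip":-1},
    {"tx":-4.5,"ty":108,"tz":1.5,"twist":-0.04,"grip":-1},
  ],
)

```text
t: 10.22
eef_pos: [0.5039, -0.1351, 0.0977]
eef_rot: [-0.01, 0.707, -0.707, 0.01]
wrist_force: [0.5, -0.2, 0.2]
opening: 0.0854
```

Request:
step_arm(
  newtons=25,
  steps=[
    {"tx":0,"ty":0,"tz":0,"twist":0,"grip":0},
    {"tx":0,"ty":0,"tz":0,"twist":0,"grip":0.2},
    {"tx":0,"ty":0,"tz":0,"twist":0,"grip":0.3},
    {"tx":0,"ty":0,"tz":0,"twist":0,"grip":0.4},
    {"tx":0,"ty":0,"tz":0,"twist":0,"grip":0.6},
    {"tx":0,"ty":0,"tz":0,"twist":0,"grip":0.8},
    {"tx":0,"ty":0,"tz":0,"twist":0,"grip":0.8},
    {"tx":0,"ty":0,"tz":0,"twist":0,"grip":0.8},
    {"tx":0,"ty":0,"tz":0,"twist":0,"grip":0.8},
  ],
)

```text
t: 10.97
eef_pos: [0.504, -0.1349, 0.098]
eef_rot: [-0.01, 0.707, -0.707, 0.01]
wrist_force: [-1.6, 2.5, 5.8]
opening: 0.0274
```

```bash
python3 - <<'E'
from h import *
s=read_camera("scene");f=s["frame"][130:260,120:290]
cv2.imwrite("pics/p6.png",cv2.resize(f,(680,520)))
st=robot.read_state(); p=st["eef_pos"]; print(p,st["opening"],st["wrist_force"]);print(R.from_quat(st["eef_rot"]).as_matrix().round(3))
E
```

```text
[ 0.50403492 -0.13489345  0.09802189] 0.027662000422615563 [-1.9211166   2.8926107   5.53468647]
[[-1.     0.     0.027]
 [-0.027  0.    -1.   ]
 [-0.    -1.    -0.   ]]
```

View pics/p6.png

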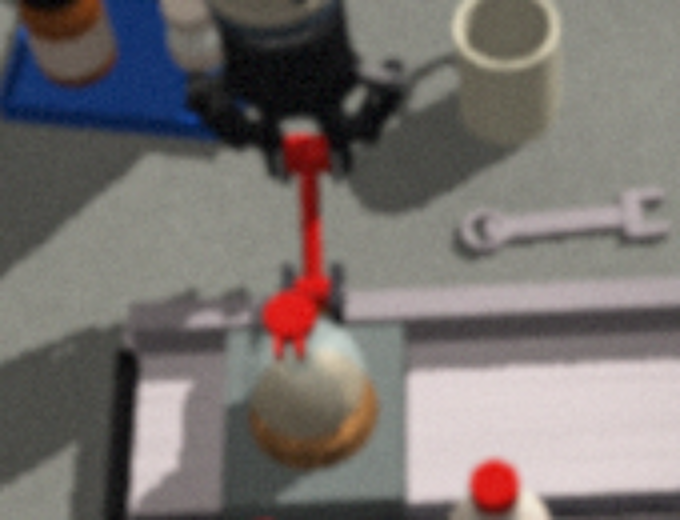

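Request:
step_arm(
  steps=[
    {"tx":-4.4,"ty":-10.1,"tz":0,"twist":0,"grip":0.8},
    {"tx":-10,"ty":-19.5,"tz":0,"twist":0,"grip":0.8},
    {"tx":-16.7,"ty":-28.2,"tz":0,"twist":0,"grip":0.8},
    {"tx":-24.4,"ty":-36.1,"tz":0,"twist":0,"grip":0.8},
    {"tx":-33,"ty":-42.9,"tz":0,"twist":0,"grip":0.8},
    {"tx":-42.3,"ty":-48.7,"tz":0,"twist":0,"grip":0.8},
  ],
)

```text
t: 11.52
eef_pos: [0.5463, -0.1338, 0.1466]
eef_rot: [-0.01, 0.707, -0.707, 0.009]
wrist_force: [1.2, -1.7, -10.6]
opening: 0.028
```

Request:
step_arm(
  steps=[
    {"tx":-10,"ty":-4.5,"tz":0,"twist":0,"grip":0.8},
    {"tx":-20.5,"ty":-7.8,"tz":0,"twist":0,"grip":0.8},
    {"tx":-31.3,"ty":-9.8,"tz":0,"twist":0,"grip":0.8},
    {"tx":-42.3,"ty":-10.5,"tz":0,"twist":0,"grip":0.8},
    {"tx":-46,"ty":-10.4,"tz":0,"twist":0,"grip":0.8},
    {"tx":-46,"ty":-10.4,"tz":0,"twist":0,"grip":0.8},
  ],
)

```text
t: 12.02
eef_pos: [0.594, -0.1327, 0.1572]
eef_rot: [0.009, -0.707, 0.707, -0.011]
wrist_force: [-0.1, -1.9, -0.7]
opening: 0.0275
```

```bash
python3 - <<'E'
from h import *
s=read_camera("scene");t=read_camera("top")
f=s["frame"][130:280,120:370]; g=t["frame"][100:250,180:400]
cv2.imwrite("pics/p7.png",cv2.resize(np.hstack([f,g]),None,fx=1.7,fy=1.7))
st=robot.read_state(); p=st["eef_pos"]; print(p,st["opening"],st["wrist_force"]);print(R.from_quat(st["eef_rot"]).as_matrix().round(3))
E
```

```text
[ 0.59354111 -0.1327357   0.15729824] 0.02788318352974063 [ 2.45807448 -0.89671526 -3.72024406]
[[-1.     0.003  0.027]
 [-0.027 -0.    -1.   ]
 [-0.003 -1.     0.001]]
```

View pics/p7.png

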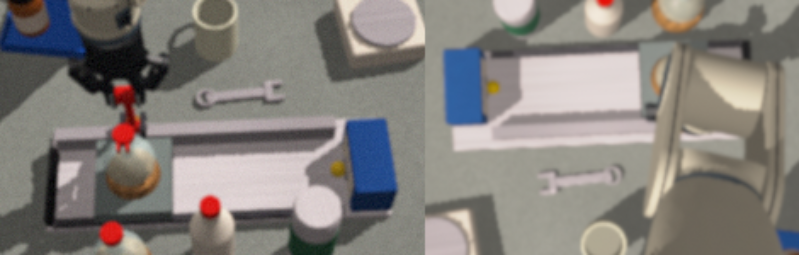

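Request:
step_arm(
  steps=[
    {"tx":0,"ty":0,"tz":-8,"twist":0,"grip":0.8},
    {"tx":-0.2,"ty":0,"tz":-25,"twist":0,"grip":0.8},
    {"tx":-0.4,"ty":0,"tz":-45,"twist":0,"grip":0.8},
    {"tx":-0.5,"ty":0,"tz":-65,"twist":0,"grip":0.8},
    {"tx":-0.7,"ty":0,"tz":-85,"twist":0,"grip":0.8},
    {"tx":-0.8,"ty":0,"tz":-105,"twist":0,"grip":0.8},
    {"tx":-0.9,"ty":0,"tz":-125,"twist":0,"grip":0.8},
    {"tx":-1,"ty":0,"tz":-145,"twist":0,"grip":0.8},
    {"tx":-1.2,"ty":0,"tz":-165,"twist":0,"grip":0.8},
    {"tx":-1.3,"ty":0,"tz":-185,"twist":0,"grip":0.8},
    {"tx":-1.4,"ty":0,"tz":-200,"twist":0,"grip":0.8},
    {"tx":-1.5,"ty":0,"tz":-210,"twist":0,"grip":0.8},
  ],
)

```text
t: 13.12
eef_pos: [0.5887, 0.0789, 0.1573]
eef_rot: [-0.009, 0.707, -0.707, 0.011]
wrist_force: [3.1, -2.4, -4.0]
opening: 0.0278
```

Request:
step_arm(
  steps=[
    {"tx":0,"ty":0,"tz":0,"twist":0,"grip":0.8},
    {"tx":0,"ty":0,"tz":-5,"twist":0,"grip":0.8},
    {"tx":0,"ty":0,"tz":-10,"twist":0,"grip":0.8},
    {"tx":0,"ty":0,"tz":-14,"twist":0,"grip":0.8},
    {"tx":0,"ty":0,"tz":-14,"twist":0,"grip":0.8},
    {"tx":0,"ty":0,"tz":-14,"twist":0,"grip":0.8},
  ],
)

```text
t: 13.62
eef_pos: [0.5881, 0.0917, 0.1573]
eef_rot: [-0.009, 0.707, -0.707, 0.01]
wrist_force: [3.6, 2.7, -0.9]
opening: 0.0275
```

Request:
step_arm(
  steps=[
    {"tx":0,"ty":0,"tz":-4,"twist":0,"grip":0.8},
    {"tx":0,"ty":0,"tz":-8,"twist":0,"grip":0.8},
    {"tx":0,"ty":0,"tz":-12,"twist":0,"grip":0.8},
    {"tx":0,"ty":0,"tz":-15,"twist":0,"grip":0.8},
    {"tx":0,"ty":0,"tz":-15,"twist":0,"grip":0.8},
    {"tx":0,"ty":0,"tz":-15,"twist":0,"grip":0.8},
  ],
)

```text
t: 14.12
eef_pos: [0.5875, 0.1063, 0.1573]
eef_rot: [0.009, -0.707, 0.707, -0.01]
wrist_force: [4.1, -2.3, 1.0]
opening: 0.0272
```

Request:
step_arm(
  steps=[
    {"tx":0,"ty":0,"tz":-2,"twist":0,"grip":0.8},
    {"tx":0,"ty":0,"tz":-4,"twist":0,"grip":0.8},
    {"tx":0,"ty":0,"tz":-5,"twist":0,"grip":0.8},
    {"tx":0,"ty":0,"tz":-5,"twist":0,"grip":0.8},
    {"tx":0,"ty":0,"tz":-5,"twist":0,"grip":0.8},
  ],
)

```text
t: 14.53
eef_pos: [0.5874, 0.1107, 0.1573]
eef_rot: [0.009, -0.707, 0.707, -0.01]
wrist_force: [4.6, -6.3, 2.2]
opening: 0.0275
```

Request:
step_arm(
  steps=[
    {"tx":0,"ty":0,"tz":-1,"twist":0,"grip":0.8},
    {"tx":0,"ty":0,"tz":-2,"twist":0,"grip":0.8},
    {"tx":0,"ty":0,"tz":-3,"twist":0,"grip":0.8},
    {"tx":0,"ty":0,"tz":-3,"twist":0,"grip":0.8},
    {"tx":0,"ty":0,"tz":-3,"twist":0,"grip":0.8},
  ],
)

```text
t: 14.95
eef_pos: [0.5874, 0.1134, 0.1573]
eef_rot: [0.009, -0.706, 0.708, -0.01]
wrist_force: [3.9, -7.8, 2.9]
opening: 0.0279
```

Request:
step_arm(
  steps=[
    {"tx":0,"ty":0,"tz":-1,"twist":0,"grip":0.8},
    {"tx":0,"ty":0,"tz":-2,"twist":0,"grip":0.8},
    {"tx":0,"ty":0,"tz":-2,"twist":0,"grip":0.8},
    {"tx":0,"ty":0,"tz":-2,"twist":0,"grip":0.8},
  ],
)

```text
t: 15.28
eef_pos: [0.5873, 0.1144, 0.1573]
eef_rot: [0.01, -0.706, 0.708, -0.01]
wrist_force: [4.3, -12.9, 3.1]
opening: 0.0278
```

Request:
step_arm(
  steps=[
    {"tx":0,"ty":0,"tz":-1,"twist":0,"grip":0.8},
    {"tx":0,"ty":0,"tz":-1.5,"twist":0,"grip":0.8},
    {"tx":0,"ty":0,"tz":-1.5,"twist":0,"grip":0.8},
    {"tx":0,"ty":0,"tz":-1.5,"twist":0,"grip":0.8},
  ],
)

```text
t: 15.62
eef_pos: [0.5872, 0.1147, 0.1573]
eef_rot: [0.01, -0.705, 0.709, -0.01]
wrist_force: [4.8, -18.2, 4.2]
opening: 0.0277
```

Request:
step_arm(
  steps=[
    {"tx":7,"ty":0,"tz":0,"twist":0,"grip":0.8},
    {"tx":14.6,"ty":0.6,"tz":-0.1,"twist":0,"grip":0.8},
    {"tx":25.4,"ty":2.6,"tz":-0.2,"twist":0,"grip":0.8},
    {"tx":35.9,"ty":5.9,"tz":-0.3,"twist":0,"grip":0.8},
    {"tx":45.9,"ty":10.4,"tz":-0.3,"twist":0,"grip":0.8},
    {"tx":55.2,"ty":16.2,"tz":-0.4,"twist":0,"grip":0.8},
    {"tx":55.2,"ty":16.2,"tz":-0.4,"twist":0,"grip":0.8},
  ],
)

```text
t: 16.2
eef_pos: [0.5284, 0.1135, 0.1396]
eef_rot: [0.012, -0.705, 0.709, -0.008]
wrist_force: [-0.4, -19.8, 3.4]
opening: 0.0276
```

Request:
step_arm(
  steps=[
    {"tx":8.6,"ty":6.8,"tz":0,"twist":0,"grip":0.8},
    {"tx":16.3,"ty":14.7,"tz":-0.1,"twist":0,"grip":0.8},
    {"tx":23,"ty":23.4,"tz":-0.2,"twist":0,"grip":0.8},
    {"tx":28.6,"ty":32.8,"tz":-0.2,"twist":0,"grip":0.8},
    {"tx":31,"ty":38,"tz":-0.3,"twist":0,"grip":0.8},
    {"tx":33,"ty":43,"tz":-0.3,"twist":0,"grip":0.8},
    {"tx":33,"ty":43,"tz":-0.3,"twist":0,"grip":0.8},
    {"tx":33,"ty":43,"tz":-0.3,"twist":0,"grip":0.8},
  ],
)

```text
t: 16.87
eef_pos: [0.4958, 0.1129, 0.0967]
eef_rot: [0.012, -0.705, 0.709, -0.007]
wrist_force: [0.2, -23.5, 0.4]
opening: 0.0273
```

Request:
step_arm(
  steps=[
    {"tx":0.5,"ty":1.5,"tz":0,"twist":0,"grip":0.8},
    {"tx":1,"ty":3,"tz":0,"twist":0,"grip":0.8},
    {"tx":1,"ty":3,"tz":0,"twist":0,"grip":0.8},
    {"tx":1,"ty":3,"tz":0,"twist":0,"grip":0.8},
  ],
)

```text
t: 17.2
eef_pos: [0.4948, 0.1129, 0.094]
eef_rot: [0.012, -0.705, 0.709, -0.007]
wrist_force: [-1.2, -20.1, 2.4]
opening: 0.0274
```

Request:
step_arm(
  steps=[
    {"tx":0.5,"ty":1.5,"tz":0,"twist":0,"grip":0.8},
    {"tx":1,"ty":3,"tz":0,"twist":0,"grip":0.8},
    {"tx":1,"ty":3,"tz":0,"twist":0,"grip":0.8},
    {"tx":1,"ty":3,"tz":0,"twist":0,"grip":0.8},
  ],
)

```text
t: 17.53
eef_pos: [0.4939, 0.1129, 0.091]
eef_rot: [0.012, -0.705, 0.709, -0.007]
wrist_force: [-0.1, -24.7, 3.6]
opening: 0.0277
```

```bash
python3 - <<'E'
from h import *
import pickle
s=read_camera("scene");w=read_camera("wrist");pickle.dump((s,w),open("c8.pkl","wb"))
f=s["frame"][150:270,230:390]; g=w["frame"]
cv2.imwrite("pics/p8.png",np.hstack([cv2.resize(f,(400,300)),cv2.resize(g,(400,300))]))
st=robot.read_state(); p=st["eef_pos"]; print(p,st["opening"],st["wrist_force"],st["torque"])
piv=np.array([.5836,.113,.062])
for a in(20,25,30): 
    k=piv+.09*np.array([-np.cos(np.radians(a)),0,np.sin(np.radians(a))]); print(a,k,proj(s,k),(proj(s,k)-[230,150])*2.5,proj(w,k)*300/384)
E
```

```text
[0.49389399 0.11291906 0.09107146] 0.028098098858103302 [ -0.68515819 -24.30531681   3.0497919 ] [-3.66057528 -0.24582894 -0.30390364]
20 [0.49902766 0.113      0.09278181] [293.97267538 165.56887349] [159.93168845  38.92218372] [198.46909881 211.54011009]
25 [0.5020323  0.113      0.10003564] [294.19735878 164.89987043] [160.49339696  37.24967609] [198.77965887 214.08350127]
30 [0.50565771 0.113      0.107     ] [294.43457692 164.48957513] [161.08644231  36.22393781] [199.16231224 215.49533206]
```

View pics/p8.png

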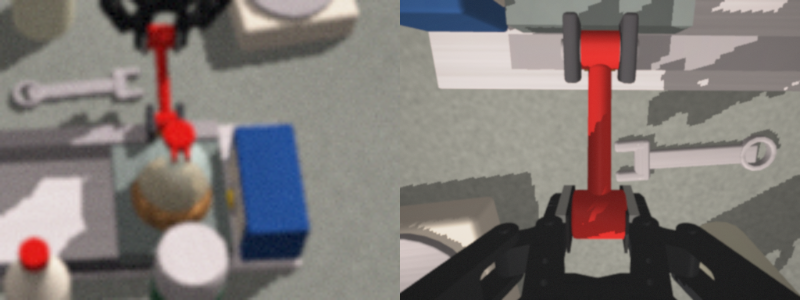

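Request:
step_arm(
  steps=[
    {"tx":0.5,"ty":1.5,"tz":0,"twist":0,"grip":0.8},
    {"tx":1,"ty":3,"tz":0,"twist":0,"grip":0.8},
    {"tx":1,"ty":3,"tz":0,"twist":0,"grip":0.8},
    {"tx":1,"ty":3,"tz":0,"twist":0,"grip":0.8},
  ],
)

```text
t: 17.97
eef_pos: [0.493, 0.1129, 0.0881]
eef_rot: [0.012, -0.705, 0.709, -0.008]
wrist_force: [-1.0, -25.3, 4.2]
opening: 0.0275
```

Request:
step_arm(
  steps=[
    {"tx":0,"ty":0,"tz":1.5,"twist":0,"grip":0.8},
    {"tx":0,"ty":0,"tz":3,"twist":0,"grip":0.8},
    {"tx":0,"ty":0,"tz":3.5,"twist":0,"grip":0.8},
    {"tx":0,"ty":0,"tz":3.5,"twist":0,"grip":0.8},
  ],
)

```text
t: 18.3
eef_pos: [0.4931, 0.1117, 0.0882]
eef_rot: [0.012, -0.707, 0.708, -0.008]
wrist_force: [-2.2, -6.3, 2.9]
opening: 0.0281
```

Request:
step_arm(
  steps=[
    {"tx":0,"ty":0,"tz":1,"twist":0,"grip":0.3},
    {"tx":0,"ty":0,"tz":1,"twist":0,"grip":-0.2},
    {"tx":0,"ty":0,"tz":1,"twist":0,"grip":-0.2},
    {"tx":0,"ty":0,"tz":1,"twist":0,"grip":-0.2},
    {"tx":0,"ty":0,"tz":1,"twist":0,"grip":-0.2},
    {"tx":0,"ty":-15,"tz":1,"twist":0,"grip":-0.2},
    {"tx":0,"ty":-40,"tz":1,"twist":0,"grip":-0.2},
    {"tx":0,"ty":-70,"tz":1,"twist":0,"grip":-0.2},
    {"tx":0,"ty":-90,"tz":1,"twist":0,"grip":-0.2},
    {"tx":0,"ty":-90,"tz":1,"twist":0,"grip":1},
    {"tx":0,"ty":-90,"tz":1,"twist":0,"grip":1},
    {"tx":0,"ty":-90,"tz":1,"twist":0,"grip":1},
  ],
)

```text
t: 19.3
eef_pos: [0.4953, 0.1115, 0.1781]
eef_rot: [0.01, -0.707, 0.707, -0.009]
wrist_force: [-0.7, -0.0, -0.6]
opening: 0.0157
```

Request:
step_arm(
  steps=[
    {"tx":0,"ty":0,"tz":0,"twist":0,"grip":1},
    {"tx":0,"ty":0,"tz":0,"twist":0,"grip":1},
    {"tx":0,"ty":0,"tz":0,"twist":0,"grip":1},
    {"tx":0,"ty":0,"tz":0,"twist":0,"grip":1},
    {"tx":0,"ty":0,"tz":0,"twist":0,"grip":1},
  ],
)

```text
t: 19.72
eef_pos: [0.4956, 0.1115, 0.1783]
eef_rot: [0.01, -0.707, 0.707, -0.009]
wrist_force: [0.4, -0.3, 0.5]
opening: -0.0002
```

```bash
python3 - <<'E'
from h import *
import pickle
w=read_camera("wrist");s=read_camera("scene");pickle.dump((w,s),open("w9.pkl","wb"))
f=s["frame"][150:270,230:390]
cv2.imwrite("pics/p9.png",np.hstack([cv2.resize(w["frame"],(512,384)),cv2.resize(f,(284,384))]))
st=robot.read_state(); p=st["eef_pos"]; print(p,st["opening"],st["wrist_force"])
for a in(10,15,20,25,30): 
    k=np.array([.5836,.113,.062])+.09*np.array([-np.cos(np.radians(a)),0,np.sin(np.radians(a))]); print(a,k.round(4),proj(w,k).round(1))
print("pivot",proj(w,[.5836,.113,.062]), "carr edges",[proj(w,[.6,y,.048]).round(1) for y in(.058,.168)])
E
```

```text
[0.49580041 0.11155021 0.17851715] -0.00018562966098714214 [-0.21444096 -0.04366942  0.58121362]
10 [0.495  0.113  0.0776] [251.1 202.9]
15 [0.4967 0.113  0.0853] [251.2 204.3]
20 [0.499  0.113  0.0928] [251.2 204.7]
25 [0.502 0.113 0.1  ] [251.3 204.2]
30 [0.5057 0.113  0.107 ] [251.4 202.5]
pivot [254.51121998  75.72348405] carr edges [array([330.8,  54.8]), array([179. ,  50.3])]
```

View pics/p9.png

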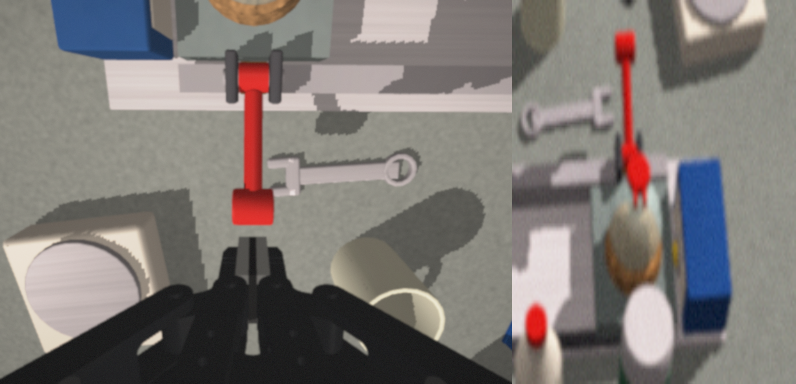

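Request:
step_arm(
  steps=[
    {"tx":-2,"ty":12,"tz":0,"twist":0,"grip":1},
    {"tx":-2,"ty":25,"tz":0,"twist":0,"grip":1},
    {"tx":-2,"ty":36,"tz":0,"twist":0,"grip":1},
    {"tx":-2,"ty":42,"tz":0,"twist":0,"grip":1},
    {"tx":-2,"ty":45,"tz":0,"twist":0,"grip":1},
    {"tx":-2,"ty":47,"tz":0,"twist":0,"grip":1},
    {"tx":-2,"ty":47,"tz":0,"twist":0,"grip":1},
    {"tx":-2,"ty":47,"tz":0,"twist":0,"grip":1},
  ],
)

```text
t: 20.48
eef_pos: [0.4981, 0.1117, 0.1319]
eef_rot: [-0.009, 0.707, -0.707, 0.01]
wrist_force: [-0.4, -0.1, -0.5]
opening: 0.0003
```

Request:
step_arm(
  steps=[
    {"tx":0,"ty":1,"tz":0,"twist":0,"grip":1},
    {"tx":0,"ty":2,"tz":0,"twist":0,"grip":1},
    {"tx":0,"ty":3,"tz":0,"twist":0,"grip":1},
    {"tx":0,"ty":3,"tz":0,"twist":0,"grip":1},
  ],
)

```text
t: 20.82
eef_pos: [0.4978, 0.1116, 0.1288]
eef_rot: [-0.01, 0.707, -0.707, 0.01]
wrist_force: [-0.5, -0.2, 0.4]
opening: 0.0002
```

Request:
step_arm(
  steps=[
    {"tx":0,"ty":1,"tz":0,"twist":0,"grip":1},
    {"tx":0,"ty":2,"tz":0,"twist":0,"grip":1},
    {"tx":0,"ty":2,"tz":0,"twist":0,"grip":1},
    {"tx":0,"ty":2,"tz":0,"twist":0,"grip":1},
  ],
)

```text
t: 21.15
eef_pos: [0.4978, 0.1116, 0.1266]
eef_rot: [-0.01, 0.707, -0.707, 0.01]
wrist_force: [0.7, 0.1, 0.8]
opening: -0.0004
```

Request:
step_arm(
  steps=[
    {"tx":0,"ty":1,"tz":0,"twist":0,"grip":1},
    {"tx":0,"ty":2,"tz":0,"twist":0,"grip":1},
    {"tx":0,"ty":2,"tz":0,"twist":0,"grip":1},
    {"tx":0,"ty":2,"tz":0,"twist":0,"grip":1},
  ],
)

```text
t: 21.48
eef_pos: [0.4979, 0.1116, 0.1251]
eef_rot: [-0.01, 0.707, -0.707, 0.01]
wrist_force: [-1.7, -0.1, 5.9]
opening: -0.0
```

Request:
step_arm(
  steps=[
    {"tx":0,"ty":1,"tz":0,"twist":0,"grip":1},
    {"tx":0,"ty":1.5,"tz":0,"twist":0,"grip":1},
    {"tx":0,"ty":1.5,"tz":0,"twist":0,"grip":1},
    {"tx":0,"ty":1.5,"tz":0,"twist":0,"grip":1},
  ],
)

```text
t: 21.82
eef_pos: [0.4978, 0.1117, 0.1246]
eef_rot: [-0.01, 0.707, -0.707, 0.01]
wrist_force: [-5.4, -0.3, 18.8]
opening: -0.0
```

Request:
step_arm(
  steps=[
    {"tx":0,"ty":-10,"tz":0,"twist":0,"grip":1},
    {"tx":0,"ty":-35,"tz":0,"twist":0,"grip":1},
    {"tx":10,"ty":-70,"tz":0,"twist":0,"grip":1},
    {"tx":40,"ty":-105,"tz":0,"twist":0,"grip":1},
    {"tx":75,"ty":-130,"tz":0,"twist":0,"grip":1},
    {"tx":100,"ty":-140,"tz":0,"twist":0,"grip":1},
    {"tx":100,"ty":-140,"tz":0,"twist":0,"grip":1},
    {"tx":100,"ty":-140,"tz":0,"twist":0,"grip":1},
    {"tx":100,"ty":-140,"tz":0,"twist":0,"grip":1},
  ],
)

```text
t: 22.57
eef_pos: [0.3985, 0.109, 0.2636]
eef_rot: [-0.009, 0.707, -0.707, 0.01]
wrist_force: [0.5, -0.1, 0.2]
opening: -0.0001
```

```bash
python3 - <<'E'
from h import *
s=read_camera("scene")
cv2.imwrite("pics/p10.png",cv2.resize(s["frame"][100:320,100:400],(800,586)))
st=robot.read_state(); print(st["eef_pos"],st["wrist_force"],st["t"])
P=lambda *p:(proj(s,p)-[100,100])*800/300
print("carriage front expected",P(.71,.166,.048),P(.595,.168,.048),"dock top front",P(.71,.178,.078))
E
```

```text
[0.39859908 0.10896287 0.26309211] [ 0.64450473 -0.27803766 -0.13519084] 22.6167
carriage front expected [588.11744671 392.96159779] [579.05042274 283.15428556] dock top front [604.97377234 377.89611231]
```

View pics/p10.png

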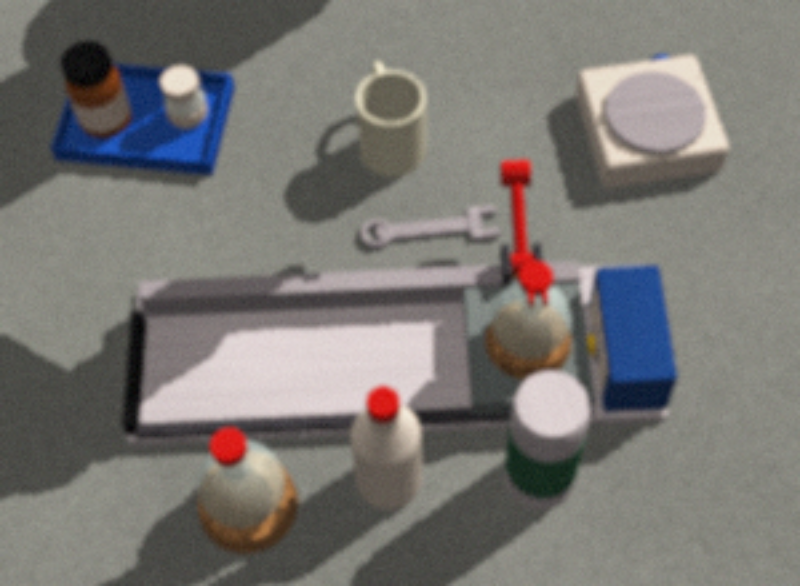

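```bash
python3 -c "
from plant import robot
print(robot.close_job())"
```

```text
the job is handed in; nothing more can be done
None
```

The carriage is docked and locked, and I handed the job in at about 22.6 s of the 67 s allowed.

- **Bottle:** I lifted it off the rail and set it down in the free half of the spill tray. The last picture shows it upright next to the jar.
- **Docking:** I gripped the lever knob and swung it up, then slid the carriage with that same grip. The plunger's spring force built up as expected. At about 247 mm of travel the force climbed to about −18 N, with only 0.3 mm of movement for the last 1.5 mm commanded, so I took that as the end stop. I kept pushing with about 20–25 N while swinging the lever back down.
- **Lever lock:** While I still held the knob, the lever's stop was unclear. The gripper sank about 10 mm below its starting grasp height with little force, most likely because the pads slid on the knob. I released it and pressed on the knob from above with closed fingers. They met a hard stop: the force rose to 18.8 N within about 0.5 mm, at about the height expected for a fully lowered lever.
- **Last look:** The carriage front is within a few pixels of where it should be at the end stop. The other objects look undisturbed, and the arm is clear with almost no force at the wrist. The plunger depth was judged from force, travel and that picture, since it could not be read directly.

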